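# Stack a stack-nest tote on the loaded one

## Task

Two identical small stack-nest totes stand on the bench, their low open fronts more or less towards the robot, one loaded with bolts, one empty. Turn the empty tote to face the opposite way to the loaded one and stack it on the loaded one, so that it does not nest inside: slip its tongue under the catch of the loaded tote, then let its other end down until all four lugs stand on the rim and it sits level and fully home. Leave it standing there by itself; do not shove the loaded tote about and leave the marker, pliers and carton where they are.

Things in the scene. Friction and masses are not known exactly. Their poses are not given: they have to be found in the camera images.
- tote_empty_mid (a point): Centre, 35 mm above the underside, of the empty grey tote (0.15 to 0.31 kg). Axes: -x its low open front (28 mm high), +x its closed back, z up. Floor 144 (x) by 92 (y), rims 70 high. Both totes are the same part. Facing alike they nest (the upper only 32 mm higher); half turned, the lugs stand on the rims below: 70 mm higher, centres in line.
- rim_left (a point): Empty tote: top of its +y rim at x = +16, y = +57.5, 70 mm above the underside. The rims of both long sides (y = +-57.5) are bands 10 mm thick with upright faces 14 mm deep; slots 22 mm wide at x = +52 and -20 cut them, leaving x = -9 to +41 to pinch from above (by the upright 14 mm only: the wall below stands 2 mm farther in).
- lug_front (a point): Empty tote: middle of one of its four lugs (x = -20, y = +52, 5 mm above the underside). Lugs are 16 mm long in x, 10 high, flush with the underside, at x = +52 and x = -20 on both long sides, and reach out to y = +-60.
- tongue_end (a point): Empty tote: middle of the free edge of its tongue, x = -90, 2 mm above the underside. The tongue is a flat tab 36 mm wide and 4 thick that sticks out 18 mm from the bottom of the low front.
- tote_loaded_mid (a point): Centre, 35 mm above the underside, of the loaded tote: the same part, with bolts fixed on its floor, about 1 kg, loose on the bench (it slides if pushed with some 4 N or more). Axes as for the empty tote: -x the low open front, +x the back, which carries the catch.
- catch_seat (a point): Loaded tote: where the tongue's end lies when home, under the catch bar on the back rim: x = +90, 72 mm above its underside. The bar spans x = +81 to +96, 78 to 83 mm up. The gap below it is 10 high (back rim is 68), 42 wide between posts, open towards the tote's inside, closed by a plate at x = +92.
- seat_front (a point): Loaded tote: seat of a front lug on the rim, x = -52, y = +57, 70 mm up; another at y = -57. Each has a stop 5 mm high before it (x = -76 to -62.5) and an outer lip (y = 63). Straight down the tongue lands on the bar; slid level over the stops it meets the bar: put the tongue in first, tote tipped tongue-down 4 to 8 degrees.
- marker: Bystander: black marker pen lying on the bench, 128 mm long, 17 mm thick; origin at the middle of its underside.
- pliers: Bystander: pliers lying on the bench, 165 x 47 x 14 mm; origin at the middle of the underside.
- screw_carton: Bystander: small cardboard carton 71 x 110 x 55 mm; origin at the middle of the underside.
Not all that is in view belongs to the job. What is shaped like the part that bears tote_empty_mid but purple is not meant.

How it is judged:
By the outcome, as a careful person would: the job done as asked, in the order asked, and still so for the second after the job is handed in, with the robot touching nothing.
It also fails if it takes over 48 s, if anything falls off the work surface, if the arm or the gripper's body presses on something with over 40 N, if the wrist force passes 120 N, or if a joint passes its speed limit or range.

## Robot

A 7-joint arm with a two-finger parallel gripper is mounted at the origin on a cart in front of the work surface, level with it; the furniture and walls round the work are solid. World frame = base frame: x ahead of the robot, y to its left, z up, the work surface at z = 0. Lengths are in m, angles in rad, forces in N, time in s.
With the tool pointing down it reaches from about 0.425 to 0.875 m from the base axis. Payload 4.7 kg.
Tool frame: the origin (TCP) lies between the finger pads; the fingertips stand 14 mm ahead of it and the grasp point (between the pads) lies 5 mm behind it; z points along the fingers, y is the line along which they close (so a half turn about z gives the same grasp; the last joint's range is limited). The gripper opens to 87 mm and grips with 3 to 60 N. Pads are 19 mm wide; open, the fingers measure 117 mm over their backs; the gripper's body (75 mm by 190 mm) begins 51 mm behind the grasp point.
Start: joints at [-1.111, 0.321, -0.07, 1.45, 0.023, 1.371, -0.057], TCP at [0.28, 0.586, 0.237] pointing down, gripper open.
Joint ranges: [-2.86, 2.86], [-0.3, 2.09], [-1.38, 1.24], [0.06, 2.45], [-1.56, 4.7], [0.09, 2.05], [-2.69, 2.69]. Speed limits (rad/s): [2.57, 2.57, 3.14, 3.14, 3.14, 3.14, 3.14].

## Interface

Orientations are given as a rotation vector (axis times angle).
In Python, from bench import ctrl gives the robot as it stands.
- The arm moves only by the tool step_arm, never from a script. Its argument "commands" is a list of rows, each an object with "travel": the shift along the tool's x, y, z in m, a list of three; "turn": the turn, a rotation vector about the tool's x, y, z in degrees, a list of three. A call has 1 to 5 rows; each row is the pose to reach, as a shift and turn from the pose commanded when the call began, along the tool's axes at that moment; what a row does not reach only later rows make up. A row lasts 1/10 s, in which the tool goes at most 50 mm and 8.59 degrees, less where a joint would pass 70% of its speed; a pose out of reach is approached as far as the arm can. A call with a gripper value outside its range is refused whole. "gripper" is the opening, from 0 (shut) to 1 (fully open), set as the call begins (left out, the last holds). The fingers move at their own pace and stop on an object; "force" is the grip in N (left out, the last holds). Time passes only in rows, so rows that repeat a pose let the fingers close. It gives the time, the measured TCP pose, the force, the opening and the grip force at its end, in the units of the state.
- ctrl.get_state(): the state, without advancing time (a new reading comes with each control period).
- ctrl.get_image(name): name is "side" or "top" or "wrist"; returns the picture (480x640x3 uint8, red, green, blue); there is no depth.
- ctrl.camera_model(name): a dict with "fx", "fy", "cx", "cy" (pixels), "R" (3x3) and "t" (3): a world point X has camera coordinates R X + t; the wrist camera has in their place "T_tool_cam" (4x4, takes a point from camera to tool coordinates, whose origin is the TCP and whose axes are the flange's). Camera axes: x right, y down, z forward; pixel columns grow to the right and rows downward; lengths in m; the calibration is good to about 2 mm. A picture is of the moment at which its call begins: read the wrist's pose just before it. camera_model takes no time and is no camera call.
- ctrl.close_job(): hands the job in; it is judged then, once.
The state is a dict: "time": time; "joint_positions": joint angles; "qd": joint speeds; "joint_torque": joint torques, N m; "position": TCP position; "tool_rot": TCP orientation; "ft_force": force on the tool from outside, world axes, zero at the start; "torque": the same for the moment, N m; "grip_width": opening from 0.0 (shut) to 1.0 (fully open); "grip_force": force on a finger pad.
Only numpy, scipy, OpenCV 4.12 (cv2) and the standard library are available. Lean on these libraries where they do the work, as an engineer would, in place of code of your own. Each camera call takes 0.05 s, during which the arm holds its last target. There are 200 camera calls.

## Working session

There is one attempt and no reset: what is moved stays moved. The work goes in short steps, Python scripts to look and compute and a tool call to move; the robot and the scene stay as the last step left them, time stands still between calls to the robot, and variables do not carry over. Pictures are saved under pics/ and viewed, at most 10 in all, crops included, and the job is handed in when it is done.

Besides the shell and the picture viewer there is one more tool, called after "Emit:" by a JSON object that holds its "op" and its "data". step_arm: Moves the arm, as the interface text tells. Its arguments: {"type":"object","properties":{"commands":{"type":"array"},"gripper":{"type":"number"},"force":{"type":"number"}},"required":["commands"]}

```bash
mkdir -p pics
cat > h.py <<'E'
import numpy as np, cv2
from scipy.spatial.transform import Rotation as Rn
from bench import ctrl
def grab(n,f):
    s=ctrl.get_state(); im=ctrl.get_image(n); cv2.imwrite('pics/'+f+'.png',im[:,:,::-1]); return s,im
def cam(n,s=None):
    m=ctrl.camera_model(n)
    K=np.array([[m['fx'],0,m['cx']],[0,m['fy'],m['cy']],[0,0,1.]])
    if n=='wrist':
        T=np.eye(4);T[:3,:3]=Rn.from_rotvec(s['tool_rot']).as_matrix();T[:3,3]=s['position']
        C=T@np.array(m['T_tool_cam']);R=C[:3,:3].T;t=-R@C[:3,3]
    else: R=np.array(m['R']);t=np.array(m['t'])
    return K,R,t
def onplane(c,uv,z):
    K,R,t=c;o=-R.T@t;d=R.T@np.linalg.solve(K,[*uv,1]);return o+d*(z-o[2])/d[2]
def proj(c,X):
    K,R,t=c;p=K@(R@np.asarray(X)+t);return p[:2]/p[2]
def tri(c1,a,c2,b):
    A=[];B=[]
    for (K,R,t),uv in ((c1,a),(c2,b)):
        o=-R.T@t;d=R.T@np.linalg.solve(K,[*uv,1]);d/=np.linalg.norm(d);P=np.eye(3)-np.outer(d,d);A.append(P);B.append(P@o)
    return np.linalg.lstsq(np.vstack(A),np.hstack(B),rcond=None)[0]
E
python3 - <<'E'
from h import *
s,a=grab('top','top0');s2,b=grab('side','side0')
print(s['position'],s['tool_rot'],s['grip_width'],s['time'])
for n in('top','side'):
    K,R,t=cam(n);print(n,K[0,0],-R.T@t,R.round(2).tolist())
E
```

```text
[0.28007607 0.58597324 0.23547258] [-6.94410737e-01 -3.06352116e+00  2.93144541e-03] 0.9970034312308718 0.0
top 574.1471120570305 [ 0.22707956 -0.1880104   1.49399601] [[0.06, -1.0, -0.01], [-0.97, -0.06, -0.23], [0.23, 0.02, -0.97]]
side 501.73632523040374 [ 0.46486287 -1.49298905  0.99012908] [[1.0, -0.07, 0.0], [-0.04, -0.56, -0.83], [0.06, 0.83, -0.56]]
```

View pics/top0.png

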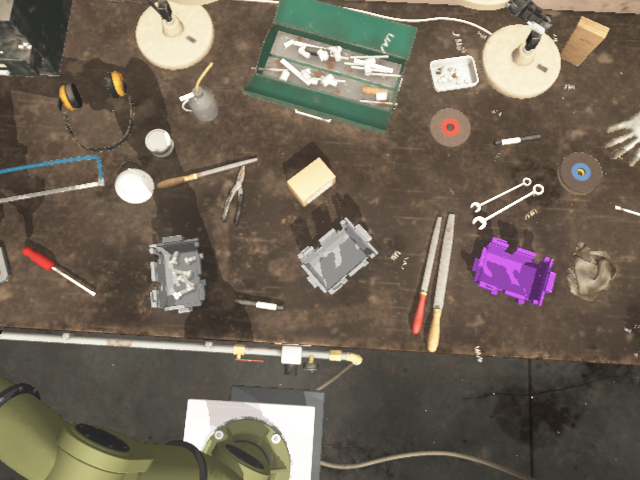

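View pics/side0.png

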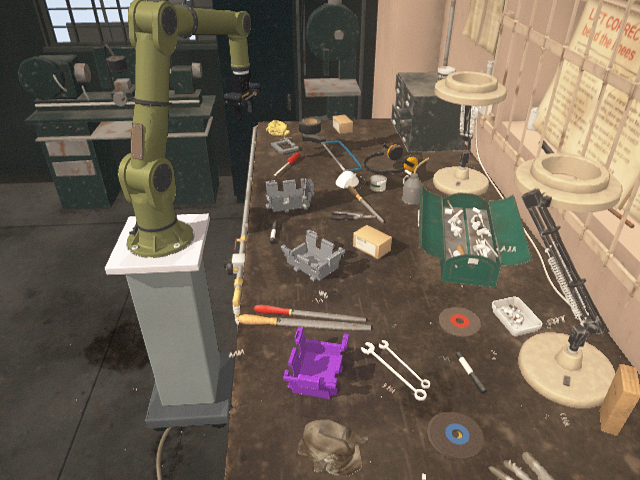

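Top view: the loaded tote is at about (178,273) and the empty one at (338,257), with the purple decoy at (514,272). The side view shows the totes at (290,195) and (314,257). I'll enlarge both.

Run:
```python
from h import *
a=cv2.imread('pics/top0.png');b=cv2.imread('pics/side0.png')
z=lambda i,x,y,w,h:cv2.resize(i[y:y+h,x:x+w],(400,300),interpolation=cv2.INTER_CUBIC)
cv2.imwrite('pics/c0.png',np.vstack([np.hstack([z(a,130,225,100,75+15)[:],z(a,290,210,100,90)]),np.hstack([z(b,250,165,80,60),z(b,274,220,80,60)])]))
for n,i,r in(('top',a,[(140,225,75,95),(290,210,95,90)]),('side',b,[(255,170,70,50),(280,225,70,60)])):
    for x,y,w,h in r:
        hsv=cv2.cvtColor(i[y:y+h,x:x+w],cv2.COLOR_BGR2HSV)
        m=((hsv[...,1]<45)&(hsv[...,2]>75)).astype(np.uint8)
        k,l,st,ce=cv2.connectedComponentsWithStats(m);j=1+np.argmax(st[1:,4])
        c=np.argwhere(l==j)[:,::-1].astype(np.float32)+[x,y]
        r_=cv2.minAreaRect(c.astype(np.float32));print(n,st[j],np.round(r_[0],1),np.round(r_[1],1),r_[2],onplane(cam(n),r_[0],.04).round(3))
```

```text
top [   9   10   58   79 3567] [177.6 274. ] [78.1 56.3] 88.85424041748047 [0.455 0.212 0.04 ]
top [   7    7   82   78 3447] [337.2 256. ] [53.6 76.8] 51.34019088745117 [ 0.526 -0.194  0.04 ]
side [  10    8   49   35 1229] [289.1 195.3] [32.8 49.3] 85.91438293457031 [0.458 0.202 0.04 ]
side [   1    4   64   53 1720] [310.4 254.6] [59.5 43.8] 29.981639862060547 [ 0.52  -0.191  0.04 ]
```

View pics/c0.png

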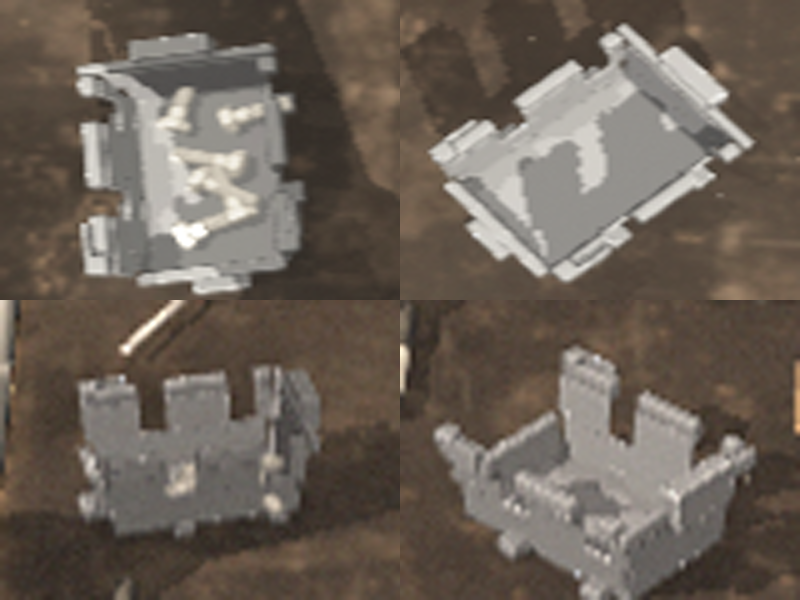

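Crops: the loaded tote's closed back points up in the top image (world +x), so its yaw is about 0. The empty tote's back points to the upper right, so its yaw is about -50°. I plan to pinch the empty tote's -y rim and turn it -130°. First I need the move numbers.

```bash
cat >> h.py <<'E'
def toolR(yaw,tip=0,axis=(0,0,1)):
    "tool down, tool y at yaw deg; then world tilt by tip deg about axis"
    y=np.array([np.cos(np.radians(yaw)),np.sin(np.radians(yaw)),0]);z=np.array([0,0,-1.])
    return Rn.from_rotvec(np.radians(tip)*np.asarray(axis,float)).as_matrix()@np.c_[np.cross(y,z),y,z]
def rel(p,R,p0,R0):
    print('travel',(R0.T@(np.asarray(p)-p0)).round(4),'turn',np.degrees(Rn.from_matrix(R0.T@R).as_rotvec()).round(2))
def cur(s): return np.array(s['position']),Rn.from_rotvec(s['tool_rot']).as_matrix()
E
python3 - <<'E'
from h import *
s=ctrl.get_state();p,R=cur(s);m=ctrl.camera_model('wrist')
print(np.array(m['T_tool_cam']).round(3).tolist(),m['fx'],m['cx'],m['cy'],R.round(3).tolist())
rel([.44,.207,.33],toolR(40),p,R);rel([.44,.207,.33],toolR(64.5),p,R)
E
```

```text
[[-0.0, -0.961, -0.277, 0.076], [1.0, -0.0, -0.001, 0.0], [0.001, -0.277, 0.961, -0.149], [0.0, 0.0, 0.0, 1.0]] 374.01101389850027 317.34486939519763 239.27556445380642 [[-0.902, 0.431, -0.001], [0.431, 0.902, -0.002], [-0.0, -0.002, -1.0]]
travel [-0.3077 -0.2732 -0.0939] turn [-0.09  0.03 24.46]
travel [-0.3077 -0.2732 -0.0939] turn [-0.1   0.   -0.04]
```

Emit:
{"op": "step_arm", "data": {"commands": [{"travel": [-0.031, -0.027, -0.01], "turn": [0, 0, 2.5]}, {"travel": [-0.062, -0.055, -0.02], "turn": [0, 0, 5]}, {"travel": [-0.093, -0.082, -0.03], "turn": [0, 0, 7.5]}, {"travel": [-0.124, -0.11, -0.04], "turn": [0, 0, 10]}, {"travel": [-0.155, -0.137, -0.048], "turn": [0, 0, 12.5]}]}}

```text
time: 0.6
position: [0.3615, 0.3943, 0.2848]
tool_rot: [-1.027, -2.969, 0.0]
ft_force: [0.6, -0.3, 0.3]
grip_width: 0.999
grip_force: 0.0
```

Run:
```python
from h import *
s=ctrl.get_state();p,R=cur(s)
print(p,s['time']);rel([.44,.207,.33],toolR(40),p,R)
```

```text
[0.36147619 0.39425624 0.2847659 ] 0.6
travel [-0.1774 -0.0988 -0.0452] turn [-1.000e-02 -0.000e+00  1.185e+01]
```

Emit:
{"op": "step_arm", "data": {"commands": [{"travel": [-0.045, -0.025, -0.011], "turn": [0, 0, 3]}, {"travel": [-0.09, -0.05, -0.022], "turn": [0, 0, 6]}, {"travel": [-0.135, -0.075, -0.034], "turn": [0, 0, 9]}, {"travel": [-0.177, -0.099, -0.045], "turn": [0, 0, 12]}, {"travel": [-0.177, -0.099, -0.045], "turn": [0, 0, 12]}]}}

```text
time: 1.1
position: [0.4426, 0.2022, 0.3312]
tool_rot: [1.344, 2.836, 0.002]
ft_force: [-0.2, -0.2, 0.5]
grip_width: 1.001
grip_force: 0.0
```

Run:
```python
from h import *
s,im=grab('wrist','w1');np.save('pics/w1.npy',[s['position'],s['tool_rot']]);p,R=cur(s)
print(p,s['time']);rel([.49,-.22,.30],toolR(40),p,R)
```

```text
[0.44257886 0.20219994 0.33123776] 1.1
travel [-0.3567 -0.2308  0.0316] turn [ 0.13  0.14 -0.7 ]
```

View pics/w1.png

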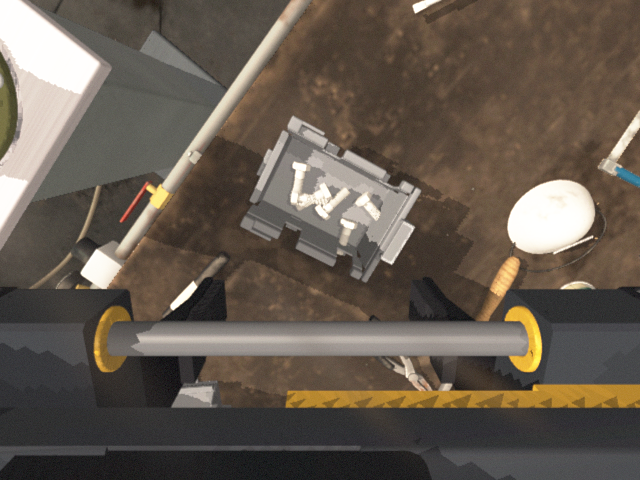

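Wrist view: loaded tote centred at about (330,200), catch at (397,242) on its back, open front towards (255,180). One closer view will give the heights and pose.

Emit:
{"op": "step_arm", "data": {"commands": [{"travel": [0.025, 0, 0.04], "turn": [0, 0, 0]}, {"travel": [0.05, 0, 0.08], "turn": [0, 0, 0]}, {"travel": [0.06, 0, 0.12], "turn": [0, 0, 0]}, {"travel": [0.06, 0, 0.12], "turn": [0, 0, 0]}]}}

```text
time: 1.55
position: [0.3955, 0.2553, 0.2037]
tool_rot: [-1.318, -2.845, 0.016]
ft_force: [-0.7, -0.4, -0.2]
grip_width: 0.997
grip_force: 0.0
```

Run:
```python
from h import *
s,im=grab('wrist','w2');np.save('pics/w2.npy',[s['position'],s['tool_rot']]);p,R=cur(s)
print(p,s['time']);rel([.49,-.22,.30],toolR(40),p,R)
c=im[60:360,140:540,::-1];cv2.imwrite('pics/w2c.png',cv2.resize(c,(800,600),interpolation=cv2.INTER_CUBIC))
```

```text
[0.39546082 0.25528819 0.20366789] 1.55
travel [-0.4235 -0.2364 -0.094 ] turn [-0.68 -0.07  0.3 ]
```

View pics/w2c.png

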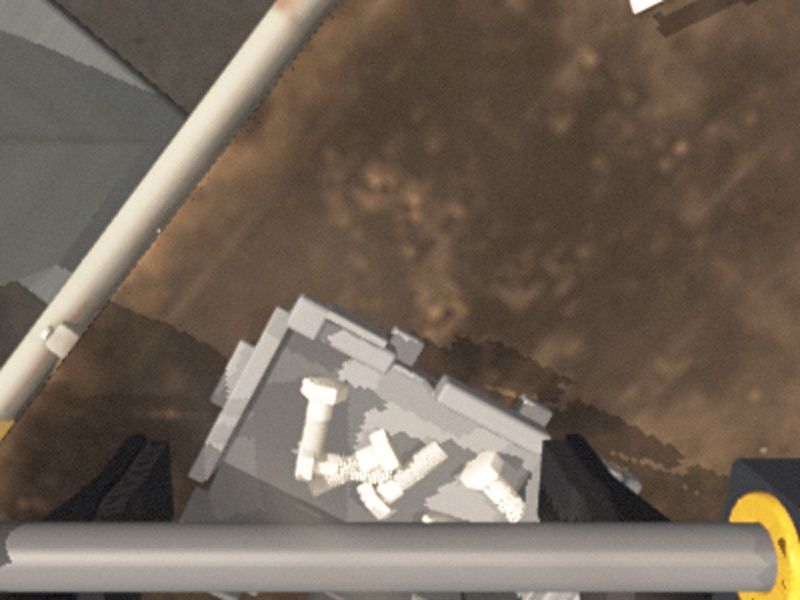

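The tote moved down behind the gripper bar. I'll shift -x in the tool frame and look again.

Emit:
{"op": "step_arm", "data": {"commands": [{"travel": [-0.04, 0, -0.01], "turn": [0, 0, 0]}, {"travel": [-0.08, 0, -0.02], "turn": [0, 0, 0]}, {"travel": [-0.1, 0, -0.03], "turn": [0, 0, 0]}, {"travel": [-0.1, 0, -0.03], "turn": [0, 0, 0]}, {"travel": [-0.1, 0, -0.03], "turn": [0, 0, 0]}]}}

```text
time: 2.1
position: [0.4663, 0.1787, 0.2416]
tool_rot: [1.33, 2.845, 0.005]
ft_force: [-0.4, 0.4, 0.5]
grip_width: 1.001
grip_force: 0.0
```

Run:
```python
from h import *
s,im=grab('wrist','w3');np.save('pics/w3.npy',[s['position'],s['tool_rot']]);p,R=cur(s)
print(p,s['time']);rel([.49,-.22,.30],toolR(40),p,R)
a=cv2.imread('pics/w1.png')[100:300,220:430]
o=np.zeros((600,800,3),np.uint8);b=im[60:310,200:470,::-1]
# left: w3 crop x1.85 (500 px), right: w1 crop 
b=cv2.resize(im[70:290,200:460,::-1],(468,396),interpolation=cv2.INTER_CUBIC)
o[:396,:468]=b
a2=cv2.resize(a[:185,:],(330,291),interpolation=cv2.INTER_CUBIC);o[:291,470:800]=a2
cv2.imwrite('pics/w3c.png',o)
```

```text
[0.46625694 0.17874334 0.24162638] 2.1
travel [-0.3211 -0.2374 -0.0591] turn [ 0.19  0.01 -0.1 ]
```

View pics/w3c.png

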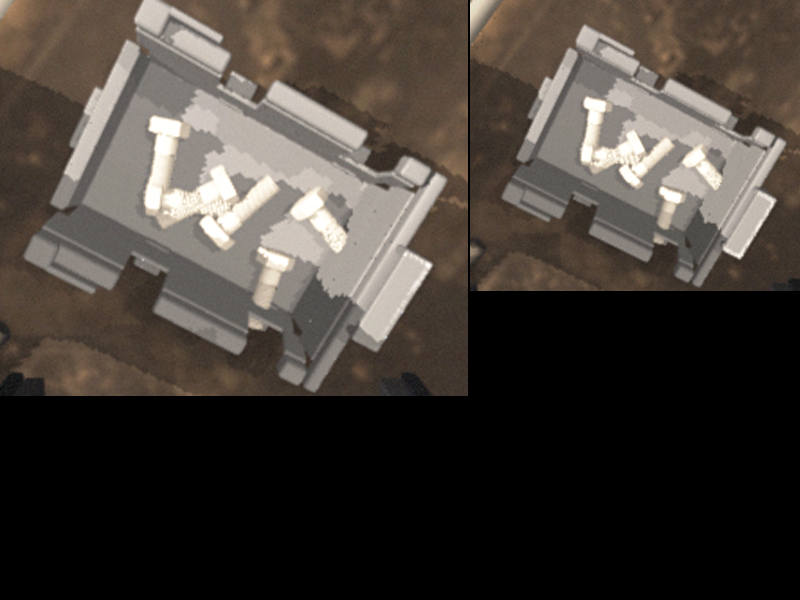

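```bash
cat > loaded.py <<'E'
from h import *
def ld(n):
    a=np.load(f'pics/{n}.npy');s=dict(position=a[0],tool_rot=a[1]);return cam('wrist',s),cv2.cvtColor(cv2.imread(f'pics/{n}.png'),cv2.COLOR_BGR2GRAY)
def sub(g,pts,w=3):
    return cv2.cornerSubPix(g,np.array(pts,np.float32).reshape(-1,1,2).copy(),(w,w),(-1,-1),(3,30,.01)).reshape(-1,2)
E
python3 - <<'E'
from loaded import *
c3,g3=ld('w3');c1,g1=ld('w1')
A=np.array([(414,249),(432,262),(377,341),(356,330),(273,82),(367,132),(155,310),(240,353)])/1.8+[200,70]
B=(np.array([(763,192),(776,202),(738,257),(724,249),(668,79),(733,113),(590,235),(648,262)])-[470,0])/1.5714+[220,100]
A2=sub(g3,A);B2=sub(g1,B)
for a,a2,b,b2,z in zip(A,A2,B,B2,[.083]*4+[.07]*4):
    print(a.round(1),a2.round(1),b.round(1),b2.round(1),'tri',tri(c3,a2,c1,b2).round(4),tri(c3,a,c1,b).round(4),'pl',onplane(c3,a2,z).round(4)[:2],onplane(c3,a,z).round(4)[:2],onplane(c1,b2,z).round(4)[:2])
E
```

```text
[430.  208.3] [430.  208.3] [406.5 222.2] [406.5 222.2] tri [0.5246 0.2493 0.0996] [0.5246 0.2493 0.0996] pl [0.5301 0.2502] [0.5301 0.2502] [0.5309 0.2486]
[440.  215.6] [439.9 216.6] [414.7 228.5] [414.5 226.7] tri [0.5408 0.2505 0.0843] [0.5353 0.25   0.1   ] pl [0.5414 0.2505] [0.5409 0.2512] [0.5412 0.2505]
[409.4 259.4] [409.4 259.4] [390.5 263.5] [391.4 264.4] tri [0.5328 0.2094 0.1243] [0.53   0.2101 0.1295] pl [0.5482 0.2065] [0.5482 0.2065] [0.5512 0.2021]
[397.8 253.3] [399.2 250.4] [381.6 258.5] [380.  257.8] tri [0.4994 0.2157 0.1814] [0.5188 0.2086 0.1322] pl [0.5356 0.2068] [0.5365 0.2041] [0.536  0.1998]
[351.7 115.6] [353.4 114.1] [346.  150.3] [346.5 149.4] tri [0.4317 0.2664 0.0685] [0.4319 0.2652 0.0643] pl [0.432  0.2664] [0.4317 0.2647] [0.4312 0.2661]
[403.9 143.3] [403.8 143.5] [387.4 171.9] [385.6 170.9] tri [0.4791 0.2758 0.07  ] [0.4797 0.2759 0.0726] pl [0.4795 0.2759] [0.4795 0.276 ] [0.4788 0.2758]
[286.1 242.2] [284.6 242.7] [296.4 249.5] [295.  247.8] tri [0.4574 0.1443 0.0671] [0.451  0.1605 0.1234] pl [0.457  0.1452] [0.4578 0.1464] [0.457  0.1451]
[333.3 266.1] [331.9 266.8] [333.3 266.7] [332.4 266.2] tri [0.5203 0.1399 0.0115] [0.4717 0.1872 0.1936] pl [0.5043 0.1549] [0.5049 0.1562] [0.5046 0.1549]
```

Loaded tote: centre about (0.4525, 0.2075), yaw about 11.5°. Triangulated rim height is 0.07 and catch height 0.084, both as the text says. Next, above the empty tote.

Emit:
{"op": "step_arm", "data": {"commands": [{"travel": [-0.036, -0.027, -0.004], "turn": [0, 0, 0]}, {"travel": [-0.072, -0.053, -0.008], "turn": [0, 0, 0]}, {"travel": [-0.108, -0.08, -0.012], "turn": [0, 0, 0]}, {"travel": [-0.144, -0.107, -0.016], "turn": [0, 0, 0]}, {"travel": [-0.175, -0.13, -0.02], "turn": [0, 0, 0]}]}}

```text
time: 2.65
position: [0.4776, -0.0402, 0.2601]
tool_rot: [1.326, 2.848, 0.001]
ft_force: [0.7, 0.2, 0.3]
grip_width: 1.0
grip_force: 0.0
```

Emit:
{"op": "step_arm", "data": {"commands": [{"travel": [-0.036, -0.016, 0.002], "turn": [0, 0, 0]}, {"travel": [-0.072, -0.032, 0.004], "turn": [0, 0, 0]}, {"travel": [-0.108, -0.048, 0.006], "turn": [0, 0, 0]}, {"travel": [-0.135, -0.064, 0.008], "turn": [0, 0, 0]}, {"travel": [-0.135, -0.064, 0.008], "turn": [0, 0, 0]}]}}

```text
time: 3.15
position: [0.5152, -0.1877, 0.2515]
tool_rot: [1.336, 2.843, -0.004]
ft_force: [0.1, -0.5, -0.4]
grip_width: 0.998
grip_force: 0.0
```

Run:
```python
from h import *
s,im=grab('wrist','w4');np.save('pics/w4.npy',[s['position'],s['tool_rot']]);p,R=cur(s)
print(p,s['time'])
cv2.imwrite('pics/w4c.png',cv2.resize(im[40:320,140:500,::-1],(756,588),interpolation=cv2.INTER_CUBIC))
```

```text
[ 0.51515802 -0.18766366  0.25149196] 3.15
```

View pics/w4c.png

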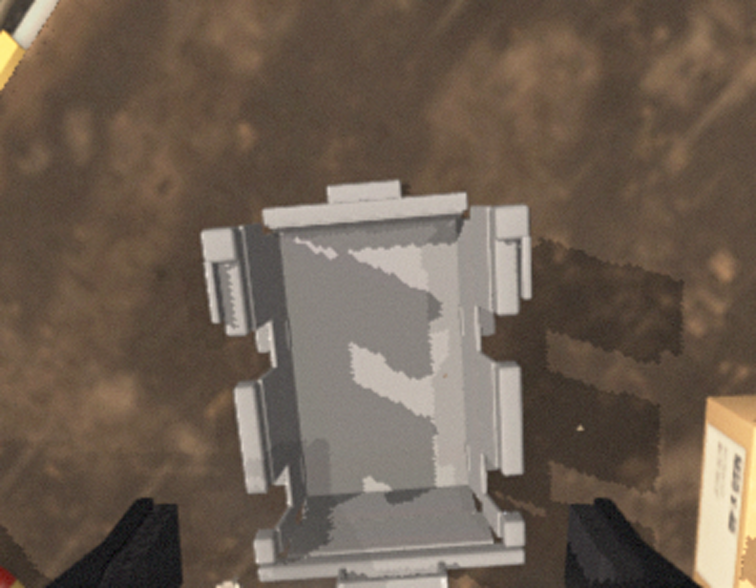

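Empty tote in view, tongue at top, in crop pixels. The -y rim segment has corners (235,385),(258,383),(267,490),(248,492). The +y segment has (498,363),(520,363),(522,472),(501,474).

Run:
```python
from loaded import *
c4,g4=ld('w4')
L=np.array([(235,385),(258,383),(267,490),(248,492)])/2.1+[140,40];Q=np.array([(498,363),(520,363),(522,472),(501,474)])/2.1+[140,40]
l=np.array([onplane(c4,x,.07) for x in L]);q=np.array([onplane(c4,x,.07) for x in Q])
a,b=l.mean(0),q.mean(0);d=b-a;yw=np.degrees(np.arctan2(d[1],d[0]))
print(a,b,np.linalg.norm(d),'y yaw',yw)
for k in(l,q):
    e=(k[0]+k[1]-k[2]-k[3])/2;print('edge yaw',np.degrees(np.arctan2(e[1],e[0]))-90,np.linalg.norm(e))
s=ctrl.get_state();p,R=cur(s)
rel([a[0],a[1],.16],toolR(yw),p,R)
# centre from top cam & catch
```

```text
[ 0.49258698 -0.24408868  0.07      ] [ 0.5741175  -0.16481929  0.07      ] 0.11371394271408558 y yaw 44.19437020528961
edge yaw 42.814470924857574 0.04954965659562654
edge yaw 43.68562128264739 0.05021096617260193
travel [-0.031  -0.0555  0.0915] turn [-0.05 -0.02 -4.37]
```

Emit:
{"op": "step_arm", "data": {"commands": [{"travel": [-0.01, -0.018, 0.03], "turn": [0, 0, -1.5]}, {"travel": [-0.02, -0.037, 0.055], "turn": [0, 0, -3]}, {"travel": [-0.031, -0.055, 0.08], "turn": [0, 0, -4]}, {"travel": [-0.031, -0.055, 0.08], "turn": [0, 0, -4]}, {"travel": [-0.031, -0.055, 0.08], "turn": [0, 0, -4]}], "gripper": 0.5}}

```text
time: 3.7
position: [0.4939, -0.2407, 0.1716]
tool_rot: [-1.226, -2.892, -0.002]
ft_force: [0.3, 1.0, 0.4]
grip_width: 0.633
grip_force: 0.0
```

Run:
```python
from h import *
s,im=grab('wrist','w5');np.save('pics/w5.npy',[s['position'],s['tool_rot']]);p,R=cur(s)
print(p,s['tool_rot'],s['time'],s['ft_force'])
cv2.imwrite('pics/w5c.png',cv2.resize(im[100:340,180:500,::-1],(800,600),interpolation=cv2.INTER_CUBIC))
```

```text
[ 0.4938946  -0.24067844  0.17159451] [-1.22567058e+00 -2.89168392e+00 -2.30442072e-03] 3.7 [0.32149568 0.97115886 0.36791696]
```

View pics/w5c.png

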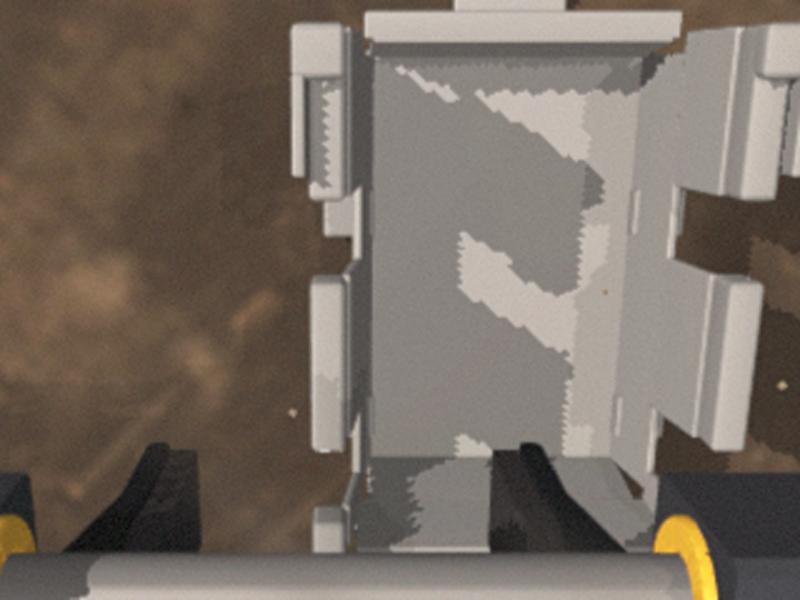

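The -y rim segment has crop corners (311,277),(344,277),(344,450),(313,450). It lies square to the fingers.

Run:
```python
from loaded import *
c4,g4=ld('w4');c5,g5=ld('w5')
L=np.array([(235,385),(258,383),(267,490),(248,492)])/2.1+[140,40];Q=np.array([(498,363),(520,363),(522,472),(501,474)])/2.1+[140,40]
L5=np.array([(311,277),(344,277),(344,450),(313,450)])/2.5+[180,100];Q5=np.array([(725,277),(763,280),(745,450),(715,450)])/2.5+[180,100]
for A,B in((L,L5),(Q,Q5)):
    print('tri mean',np.mean([tri(c4,x,c5,y) for x,y in zip(A,B)],0).round(4),'pl',np.mean([onplane(c5,y,.07) for y in B],0).round(4))
a=np.mean([onplane(c5,y,.07) for y in L5],0);b=np.mean([onplane(c5,y,.07) for y in Q5],0);d=b-a
yw=np.degrees(np.arctan2(d[1],d[0]));print(yw)
s=ctrl.get_state();p,R=cur(s);rel([a[0],a[1],.0715],toolR(yw),p,R);print(s['position'],s['ft_force'])
```

```text
tri mean [ 0.4926 -0.2453  0.066 ] pl [ 0.492  -0.2446  0.07  ]
tri mean [ 0.574  -0.1647  0.0701] pl [ 0.5745 -0.1651  0.07  ]
43.92026579509406
travel [-0.0009 -0.0049  0.1009] turn [0.11 0.01 0.2 ]
[ 0.49472895 -0.24062681  0.17236188] [-0.16424847 -0.62227146  0.73467871]
```

Emit:
{"op": "step_arm", "data": {"commands": [{"travel": [-0.001, -0.005, 0.03], "turn": [0, 0, 0]}, {"travel": [-0.001, -0.005, 0.06], "turn": [0, 0, 0]}, {"travel": [-0.001, -0.005, 0.08], "turn": [0, 0, 0]}, {"travel": [-0.001, -0.005, 0.095], "turn": [0, 0, 0]}, {"travel": [-0.001, -0.005, 0.1], "turn": [0, 0, 0]}]}}

```text
time: 4.25
position: [0.4911, -0.2454, 0.071]
tool_rot: [-1.225, -2.892, -0.001]
ft_force: [0.2, 0.4, 0.8]
grip_width: 0.502
grip_force: 0.0
```

Emit:
{"op": "step_arm", "data": {"commands": [{"travel": [0, 0, 0], "turn": [0, 0, 0]}, {"travel": [0, 0, 0], "turn": [0, 0, 0]}]}}

```text
time: 4.45
position: [0.4915, -0.2472, 0.0727]
tool_rot: [1.227, 2.89, 0.001]
ft_force: [0.6, 0.1, 0.8]
grip_width: 0.502
grip_force: 0.0
```

Emit:
{"op": "step_arm", "data": {"commands": [{"travel": [0, 0, 0], "turn": [0, 0, 0]}, {"travel": [0, 0, 0], "turn": [0, 0, 0]}, {"travel": [0, 0, 0], "turn": [0, 0, 0]}, {"travel": [0, 0, 0], "turn": [0, 0, 0]}, {"travel": [0, 0, 0], "turn": [0, 0, 0]}], "gripper": 0, "force": 45}}

```text
time: 4.95
position: [0.4907, -0.2469, 0.0717]
tool_rot: [1.228, 2.891, 0.001]
ft_force: [0.3, 0.5, 0.7]
grip_width: 0.134
grip_force: 0.6
```

Emit:
{"op": "step_arm", "data": {"commands": [{"travel": [0, 0, 0], "turn": [0, 0, 0]}, {"travel": [0, 0, -0.003], "turn": [0, 0, 0]}, {"travel": [0, 0, -0.008], "turn": [0, 0, 0]}, {"travel": [0, 0, -0.015], "turn": [0, 0, 0]}, {"travel": [0, 0, -0.02], "turn": [0, 0, 0]}]}}

```text
time: 5.45
position: [0.4905, -0.2473, 0.0922]
tool_rot: [1.229, 2.891, -0.0]
ft_force: [-0.8, 0.0, -2.0]
grip_width: 0.111
grip_force: 61.7
```

Gripped: opening 9.7 mm, lifting weight about 2–2.5 N. Planning the transit with the half turn.

Run:
```python
from h import *
P=[((.491,-.2465,.092),43.9),((.491,-.2465,.24),43.9-12),((.51,-.12,.26),43.9-50),((.50,.03,.26),43.9-86),((.46,.16,.26),-78.6),((.4254,.2607,.26),-78.6)]
for (a,ya),(b,yb) in zip(P,P[1:]): rel(b,toolR(yb),np.array(a),toolR(ya))
```

```text
travel [ 0.     0.    -0.148] turn [ 0.  0. 12.]
travel [ 0.0974  0.083  -0.02  ] turn [ 0.  0. 38.]
travel [ 0.1481 -0.0259  0.    ] turn [ 0.  0. 36.]
travel [ 0.0696 -0.1168  0.    ] turn [ 0.   0.  36.5]
travel [-0.014  -0.1056  0.    ] turn [0. 0. 0.]
```

Emit:
{"op": "step_arm", "data": {"commands": [{"travel": [0, 0, -0.02], "turn": [0, 0, 0]}, {"travel": [0, 0, -0.05], "turn": [0, 0, 2]}, {"travel": [0, 0, -0.085], "turn": [0, 0, 5]}, {"travel": [0, 0, -0.12], "turn": [0, 0, 8]}, {"travel": [0, 0, -0.148], "turn": [0, 0, 12]}]}}

```text
time: 5.95
position: [0.4905, -0.2476, 0.2421]
tool_rot: [1.527, 2.743, 0.001]
ft_force: [-0.2, 0.3, -1.7]
grip_width: 0.108
grip_force: 61.7
```

Emit:
{"op": "step_arm", "data": {"commands": [{"travel": [0.019, 0.017, -0.004], "turn": [0, 0, 7.6]}, {"travel": [0.039, 0.033, -0.008], "turn": [0, 0, 15.2]}, {"travel": [0.058, 0.05, -0.012], "turn": [0, 0, 22.8]}, {"travel": [0.078, 0.066, -0.016], "turn": [0, 0, 30.4]}, {"travel": [0.097, 0.083, -0.02], "turn": [0, 0, 38]}]}}

```text
time: 6.45
position: [0.5092, -0.12, 0.2601]
tool_rot: [-2.341, -2.094, -0.001]
ft_force: [0.1, 0.0, -1.4]
grip_width: 0.112
grip_force: 61.7
```

Emit:
{"op": "step_arm", "data": {"commands": [{"travel": [0.03, -0.005, 0], "turn": [0, 0, 7.2]}, {"travel": [0.059, -0.01, 0], "turn": [0, 0, 14.4]}, {"travel": [0.089, -0.016, 0], "turn": [0, 0, 21.6]}, {"travel": [0.118, -0.021, 0], "turn": [0, 0, 28.8]}, {"travel": [0.148, -0.026, 0], "turn": [0, 0, 36]}]}}

```text
time: 6.95
position: [0.4988, 0.0299, 0.26]
tool_rot: [-2.874, -1.268, -0.001]
ft_force: [0.4, -0.5, -1.8]
grip_width: 0.104
grip_force: 61.7
```

Emit:
{"op": "step_arm", "data": {"commands": [{"travel": [0.014, -0.023, 0], "turn": [0, 0, 7.3]}, {"travel": [0.028, -0.047, 0], "turn": [0, 0, 14.6]}, {"travel": [0.042, -0.07, 0], "turn": [0, 0, 21.9]}, {"travel": [0.056, -0.093, 0], "turn": [0, 0, 29.2]}, {"travel": [0.07, -0.117, 0], "turn": [0, 0, 36.5]}]}}

```text
time: 7.45
position: [0.4588, 0.1601, 0.26]
tool_rot: [-3.126, -0.304, -0.001]
ft_force: [0.6, 0.4, -1.4]
grip_width: 0.107
grip_force: 61.7
```

Emit:
{"op": "step_arm", "data": {"commands": [{"travel": [0, 0, 0], "turn": [0, 0, 0]}, {"travel": [0, 0, 0], "turn": [0, 0, 0]}]}}

```text
time: 7.65
position: [0.4591, 0.1594, 0.2598]
tool_rot: [3.125, 0.317, 0.001]
ft_force: [-0.1, 0.3, -1.6]
grip_width: 0.109
grip_force: 61.7
```

```bash
cat > st.py <<'E'
from h import *
C=np.array([.4525,.2075,0]);YAW=11.4
def pose(xe,z,th,ye=0,C=C,yaw=YAW,dy=0):
    L=Rn.from_euler('z',yaw,degrees=True).as_matrix()
    v=Rn.from_euler('y',th,degrees=True).as_matrix()@np.array([-.106,.0575,.0695])
    p=C+L@(np.array([xe,ye,z])+v)
    return p,toolR(yaw-90+dy,th,L[:,1])
def seq(start,*targets):
    p,R=start
    for t in targets:
        q,Q=pose(*t[0],**(t[1] if len(t)>1 else {}));print(q.round(4),end=' ');rel(q,Q,p,R);p,R=q,Q
E
python3 - <<'E'
from st import *
seq((np.array([.459,.1598,.26]),toolR(-78.6)),((.05,.12,0),),((.05,.11,6),),((.068,.072,6),),((.09,.072,6),))
E
```

```text
[0.3862 0.2528 0.1895] travel [-0.0529 -0.1055  0.0705] turn [0. 0. 0.]
[0.3939 0.2543 0.1902] travel [ 0.0078  0.     -0.0007] turn [ 0. -6. -0.]
[0.4116 0.2579 0.1522] travel [0.0219 0.     0.0359] turn [0. 0. 0.]
[0.4331 0.2623 0.1522] travel [ 0.0219  0.     -0.0023] turn [0. 0. 0.]
```

Emit:
{"op": "step_arm", "data": {"commands": [{"travel": [-0.011, -0.026, 0.01], "turn": [0, -1, 0]}, {"travel": [-0.022, -0.053, 0.025], "turn": [0, -2, 0]}, {"travel": [-0.034, -0.08, 0.042], "turn": [0, -4, 0]}, {"travel": [-0.045, -0.1055, 0.058], "turn": [0, -6, 0]}, {"travel": [-0.045, -0.1055, 0.07], "turn": [0, -6, 0]}]}}

```text
time: 8.15
position: [0.3926, 0.2561, 0.1885]
tool_rot: [3.111, 0.319, -0.166]
ft_force: [-0.3, -0.4, -2.7]
grip_width: 0.11
grip_force: 61.6
```

Run:
```python
from h import *
s,im=grab('wrist','w6');np.save('pics/w6.npy',[s['position'],s['tool_rot']]);p,R=cur(s)
print(p,s['tool_rot'],s['time'],s['ft_force'])
_,sd=grab('side','s6');_,tp=grab('top','t6')
o=np.zeros((600,800,3),np.uint8)
o[:390,:520]=cv2.resize(im[:,:,::-1],(520,390),interpolation=cv2.INTER_AREA)
o[:280,520:800]=cv2.resize(sd[140:240,240:340,::-1],(280,280),interpolation=cv2.INTER_CUBIC)
o[290:570,520:800]=cv2.resize(tp[200:340,110:250,::-1],(280,280),interpolation=cv2.INTER_CUBIC)
cv2.imwrite('pics/m6.png',o)
```

```text
[0.39264463 0.25607625 0.18853313] [ 3.11100967  0.31921098 -0.16604824] 8.15 [-0.29787022 -0.40156615 -2.66130343]
```

View pics/m6.png

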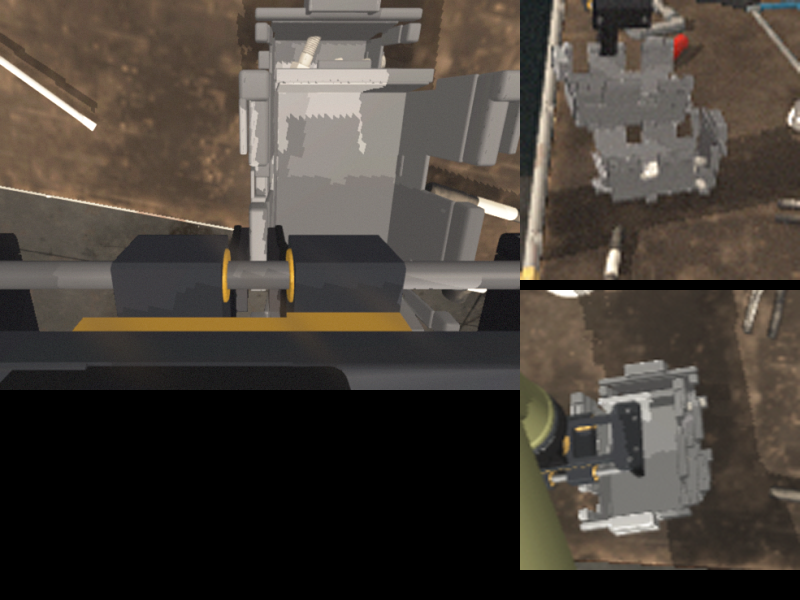

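Composite: the tote is held level across and tipped, its front edge at about (275–433, 72–85) in the wrist panel. The loaded tote's back rim is at the top, (255–425, 12). I'll compare those pixels with the assumed geometry.

Run:
```python
from loaded import *
from st import *
c6,g6=ld('w6');a=np.load('pics/w6.npy');p=a[0];R=Rn.from_rotvec(a[1]).as_matrix()
def E(x,y,z):  # tote point -> world via TCP: tool x=-x_E, y=y_E, z=-z_E
    d=np.array([x-.016,y+.0575,z-.0717]);return p+R@np.array([-d[0],d[1],-d[2]])
L=Rn.from_euler('z',YAW,degrees=True).as_matrix()
k=520/640
for n,X in dict(tongL=E(-.09,-.018,.004),tongR=E(-.09,.018,.004),frontL=E(-.074,-.052,.028),frontR=E(-.074,.052,.028),catL=C+L@[.096,.025,.083],catR=C+L@[.096,-.025,.083],catiL=C+L@[.081,.025,.083],catiR=C+L@[.081,-.025,.083],rimbL=C+L@[.074,.06,.068],rimbR=C+L@[.074,-.06,.068]).items():print(n,proj(c6,X).round(1),(proj(c6,X)*k).round(),X.round(4))
pe,Re=pose(.05,.11,6);rel(pe,Re,p,R)
h=cv2.resize(g6[0:120,280:560],None,fx=.25,fy=.25,interpolation=cv2.INTER_AREA)
# column-profile: edge rows
for y in range(60,112,3): print(y,''.join('%4d'%v for v in g6[y,330:545:9]))
```

```text
tongL [391.1  73.2] [318.  59.] [0.4968 0.2374 0.1099]
tongR [458.5  73.1] [373.  59.] [0.5041 0.2022 0.1099]
frontL [328.5 101.6] [267.  83.] [0.4768 0.268  0.1355]
frontR [543.3 101.5] [441.  82.] [0.4979 0.1661 0.1354]
catL [380.9 -17.4] [310. -14.] [0.5417 0.251  0.083 ]
catR [471.2 -16.9] [383. -14.] [0.5515 0.202  0.083 ]
catiL [379.1  13.8] [308.  11.] [0.527 0.248 0.083]
catiR [467.   14.3] [379.  12.] [0.5368 0.199  0.083 ]
rimbL [317.5  31.1] [258.  25.] [0.5132 0.2809 0.068 ]
rimbR [513.2  32.2] [417.  26.] [0.5369 0.1633 0.068 ]
travel [ 0.0007  0.002  -0.0018] turn [-0.03  0.1   0.32]
60   55 124 126 128 146 174 217 127 147 147 145 143 144 140  90  91  52  50  50  50  67  83  74  72
63  135 126 128 128 145 173 213 132 147 150 147 149 143 144  89  92  48  53  55  53  70  88  78  80
66  142 127 128 127 147 221 202 149 144 146 147 146 144 140  90  90  52  54  52  58  73  94  76  78
69  142 126 128 129 146 232 190 148 148 146 142 143 142 135  89  90  58  56  50  53  73  93  76  86
72  139 125 128 125 148 226 176 146 148 149 220 146 143 149  94  90 120  51  54  49  75  85  75
[... 608 characters left out ...]
 131 129 203 202 201 203 205 204 202 205 201 203 203 203 204 204 200 150 148 151 148 145 150 105
96  132 118 204 204 203 203 203 208 206 205 207 203 206 204 205 205 204 146 148 150 149 145 147 105
99  130 112 193 193 176 203 202 201 203 199 203 202 201 200 174 200 203 145 145 146 146 146 146 103
102  130 184 166 217 223 220 221 221 218 216 187 169 218 220 219 216 217 136 137 137 137 135  84  91
105  131 189 171 167 171 170 173 173 171 172 169 173 170 173 173 174 144  72  76  74  76  74  78  93
108  127 174 169 172 173 173 173 170 173 172 172 175 173 174 170 160  80  76  79  79  82  75  76  91
111  127 143 176 171 171 172 172 174 171 171 174 171 173 160  76  78  78  81  80  72  75  84  93  92
```

Everything matches within 1–2 px: catch, tongue and front lip. I'll let it settle, then go to the pre-insertion pose.

Emit:
{"op": "step_arm", "data": {"commands": [{"travel": [0, 0, 0], "turn": [0, 0, 0]}, {"travel": [0, 0, 0], "turn": [0, 0, 0]}]}}

```text
time: 8.5
position: [0.3953, 0.253, 0.1907]
tool_rot: [3.113, 0.309, -0.16]
ft_force: [-0.6, 0.0, -3.0]
grip_width: 0.112
grip_force: 61.7
```

Run:
```python
from st import *
s=ctrl.get_state();p,R=cur(s);print(p,s['ft_force'],s['torque'])
seq((p,R),((.05,.11,6),),((.066,.0725,6),),((.085,.0725,6),))
```

```text
[0.39526951 0.25304083 0.1906509 ] [-0.57103202  0.02806637 -2.98013166] [ 0.08863488  0.00690795 -0.01913942]
[0.3939 0.2543 0.1902] travel [-0.001  -0.0015  0.0006] turn [-0.05 -0.12 -0.05]
[0.4096 0.2575 0.1527] travel [0.0198 0.     0.0356] turn [0. 0. 0.]
[0.4282 0.2613 0.1527] travel [ 0.0189  0.     -0.002 ] turn [0. 0. 0.]
```

Emit:
{"op": "step_arm", "data": {"commands": [{"travel": [0.005, 0, 0.009], "turn": [0, 0, 0]}, {"travel": [0.01, 0, 0.018], "turn": [0, 0, 0]}, {"travel": [0.015, 0, 0.027], "turn": [0, 0, 0]}, {"travel": [0.0198, 0, 0.0355], "turn": [0, 0, 0]}, {"travel": [0.0198, 0, 0.0355], "turn": [0, 0, 0]}]}}

```text
time: 9.0
position: [0.4094, 0.2563, 0.1503]
tool_rot: [3.109, 0.311, -0.167]
ft_force: [0.1, -0.2, -1.8]
grip_width: 0.11
grip_force: 61.7
```

Emit:
{"op": "step_arm", "data": {"commands": [{"travel": [0, 0, 0], "turn": [0, 0, 0]}, {"travel": [0, 0, 0], "turn": [0, 0, 0]}]}}

```text
time: 9.2
position: [0.4099, 0.2571, 0.1524]
tool_rot: [3.112, 0.312, -0.163]
ft_force: [0.2, 0.1, -1.8]
grip_width: 0.111
grip_force: 61.7
```

Run:
```python
from loaded import *
from st import *
q=[]
for i in range(4):
    s,im=grab('wrist','w7');q.append(np.r_[s['position'],s['tool_rot']*np.sign(s['tool_rot'][0])])
m=np.mean(q,0);np.save('pics/w7.npy',[m[:3],m[3:]]);print(np.round(q,4))
p=m[:3];R=Rn.from_rotvec(m[3:]).as_matrix();seq((p,R),((.066,.0725,6),))
c7,g=ld('w7')
def E(x,y,z):
    d=np.array([x-.016,y+.0575,z-.0717]);return p+R@np.array([-d[0],d[1],-d[2]])
L=Rn.from_euler('z',YAW,degrees=True).as_matrix()
for n,X in dict(tongL=E(-.09,-.018,.004),tongR=E(-.09,.018,.004),frL=E(-.082,-.05,.028),frR=E(-.082,.05,.028),catiL=C+L@[.081,.025,.083],catiR=C+L@[.081,-.025,.083],rL=C+L@[.084,.06,.068],rR=C+L@[.084,-.06,.068]).items():print(n,proj(c7,X).round(1))
print(s['ft_force'])
cv2.imwrite('pics/w7c.png',cv2.resize(im[0:150,270:570,::-1],(800,400),interpolation=cv2.INTER_CUBIC))
for y in range(0,100,4): print(y,''.join('%4d'%v for v in g[y,310:550:9]))
```

```text
[[ 0.4099  0.2571  0.1524  3.1115  0.3124 -0.1626]
 [ 0.4099  0.2572  0.1526  3.1117  0.3125 -0.1622]
 [ 0.4099  0.2572  0.1527  3.1119  0.3126 -0.1619]
 [ 0.4099  0.2571  0.1526  3.1119  0.3125 -0.1619]]
[0.4096 0.2575 0.1527] travel [-0.0002 -0.0004 -0.0001] turn [-0.02 -0.04  0.07]
tongL [391.1  73.2]
tongR [458.5  73.1]
frL [332.8  83.8]
frR [541.9  83.7]
catiL [381.9  40.7]
catiR [482.4  40.8]
rL [311.9  37.6]
rR [537.6  37.8]
[-0.12654406  0.67503641 -1.43349088]
0   74  80  75  75  77  82  78  73  72  66  60  64  59  62  59  60  61  55  60  60  62  63  57  57  54  68  76
4   80  77  74  72  76  81  71  74  73  57  63  68  71  63  64  59  59  57  60  59  62  62  61  57  58  73  75
8   84  78  75  69  74  76  75  74  70 213 224 235 230 240 241 164 168 159 158 161  62  67  63  56  60  69  76
12   82  73  73  72  78  80  71  67  85 240 242 242 226 229 203 146 146 148 149 153  63  63  59  59  61  71  75
16   73  76  71  76  75  76  72  66  89 210 211 211 212 212 152 149 149 153 147 154  59  61  55  60  62  64  72
20   75  72  74  73  77  75  68  59  91 210 212 211 211 207 149 149 1
[... 1470 characters left out ...]
  92  98 136  86 144 135  68
76  133 146 109 137 125 132 134 148 192 116 153 157 153 152 152 155 152  95  92  94  92  88 136  86 140 120  74
80   77  87  90 133 131 132 152 152 217 120 155 152 154 152 156 154 150  92  90  94  88  81  99  67  80  78  75
84   52  54  83 130 141 145 144 144 158 140 145 140 140 143 142 135 135 114 118 131 105 105 107 101 106  87  79
88  149 151 146 130 202 206 208 206 204 207 204 201 205 207 198 154 155 155 155 155 150 154 152 153 154  96  80
92  160 155 150 129 206 207 206 206 205 208 210 206 209 208 159 153 151 154 148 150 154 151 150 151 152  95  76
96  157 156 144 122 209 208 206 209 209 209 206 211 211 205 155 150 151 151 153 152 151 148 150 149 148  86  89
```

Run:
```python
from loaded import *
from st import *
c7,g=ld('w7');Li=Rn.from_euler('z',-YAW,degrees=True).as_matrix()
def edges(row0,row1,lo,hi):
    l=g[row0:row1,lo:hi].astype(float).mean(0);d=np.diff(cv2.GaussianBlur(l[None],(5,1),0)[0]);i=np.argsort(-abs(d))[:8];return sorted((int(lo+k),int(d[k])) for k in i)
print('bar',edges(14,34,365,510));print('tongue',edges(77,82,375,480));print('rim',edges(36,40,270,330),edges(36,40,520,560))
f=lambda u,v,z:(Li@(onplane(c7,(u,v),z)-C)).round(4)
for u in(380,390,480,490):print(u,f(u,24,.083))
print('tongue z',[f(u,78,.0775) for u in(391,458)])
print('rim',[f(u,38,.068) for u in(300,540)])
```

```text
bar [(381, 18), (382, 36), (383, 41), (384, 29), (385, 12), (483, -21), (484, -24), (485, -17)]
tongue [(378, 9), (388, -19), (389, -26), (390, -13), (392, 10), (457, -9), (458, -15), (459, -13)]
rim [(294, -5), (295, -5), (305, 4), (306, 13), (307, 22), (308, 22), (309, 16), (310, 8)] [(538, -6), (539, -17), (540, -25), (541, -20), (542, -8), (554, 7), (555, 8), (556, 5)]
380 [0.0883 0.0264 0.083 ]
390 [0.0883 0.0215 0.083 ]
480 [ 0.0883 -0.0226  0.083 ]
490 [ 0.0883 -0.0275  0.083 ]
tongue z [array([0.0641, 0.0182, 0.0775]), array([ 0.0641, -0.0172,  0.0775])]
rim [array([0.0838, 0.0664, 0.068 ]), array([ 0.0839, -0.0613,  0.068 ])]
```

The tongue lies within 0.5 mm of the catch's mid-line. Inserting.

Emit:
{"op": "step_arm", "data": {"commands": [{"travel": [0.004, 0, -0.0004], "turn": [0, 0, 0]}, {"travel": [0.008, 0, -0.0008], "turn": [0, 0, 0]}, {"travel": [0.012, 0, -0.0013], "turn": [0, 0, 0]}, {"travel": [0.016, 0, -0.0017], "turn": [0, 0, 0]}, {"travel": [0.019, 0, -0.002], "turn": [0, 0, 0]}]}}

```text
time: 9.9
position: [0.429, 0.2608, 0.1522]
tool_rot: [3.111, 0.312, -0.163]
ft_force: [-0.4, 0.1, -2.6]
grip_width: 0.11
grip_force: 61.7
```

Emit:
{"op": "step_arm", "data": {"commands": [{"travel": [0.001, 0, -0.0001], "turn": [0, 0, 0]}, {"travel": [0.002, 0, -0.0002], "turn": [0, 0, 0]}, {"travel": [0.003, 0, -0.0003], "turn": [0, 0, 0]}, {"travel": [0.0045, 0, -0.0005], "turn": [0, 0, 0]}, {"travel": [0.0045, 0, -0.0005], "turn": [0, 0, 0]}]}}

```text
time: 10.4
position: [0.4331, 0.2617, 0.1523]
tool_rot: [3.111, 0.312, -0.163]
ft_force: [0.0, -0.1, -2.2]
grip_width: 0.113
grip_force: 61.7
```

Emit:
{"op": "step_arm", "data": {"commands": [{"travel": [0, 0, 0], "turn": [0, 0, 0]}, {"travel": [0, 0, 0], "turn": [0, 0, 0]}]}}

```text
time: 10.6
position: [0.4329, 0.2617, 0.1522]
tool_rot: [3.111, 0.312, -0.163]
ft_force: [-0.7, 0.8, -2.0]
grip_width: 0.112
grip_force: 61.7
```

Run:
```python
from st import *
for i in range(3):
    s,im=grab('wrist','w8');print(s['ft_force'].round(2),s['torque'].round(3))
p,R=cur(s);print(p);seq((p,R),((.0895,.0725,6),),((.0895,.072,4),),((.0895,.072,2),),((.0895,.072,0),))
```

```text
[-0.65  0.82 -2.01] [ 0.067 -0.017 -0.005]
[ 0.53  0.42 -2.65] [0.039 0.013 0.006]
[-0.38  0.   -1.99] [ 0.092 -0.026  0.049]
[0.4328794  0.26165921 0.15222823]
[0.4327 0.2622 0.1527] travel [-0.0002 -0.0005 -0.0005] turn [ 0.   -0.    0.06]
[0.43   0.2616 0.1487] travel [-0.0023 -0.      0.0042] turn [-0.  2. -0.]
[0.4274 0.2611 0.1452] travel [-0.0024 -0.      0.0037] turn [-0.  2.  0.]
[0.425  0.2606 0.1415] travel [-0.0024  0.      0.0037] turn [-0.  2.  0.]
```

Emit:
{"op": "step_arm", "data": {"commands": [{"travel": [-0.0008, 0, 0.0012], "turn": [0, 0.7, 0]}, {"travel": [-0.0016, 0, 0.0025], "turn": [0, 1.4, 0]}, {"travel": [-0.0023, 0, 0.0038], "turn": [0, 2, 0]}, {"travel": [-0.0023, 0, 0.0038], "turn": [0, 2, 0]}]}}

```text
time: 11.15
position: [0.4296, 0.2611, 0.1486]
tool_rot: [3.117, 0.314, -0.109]
ft_force: [0.0, 0.7, -2.0]
grip_width: 0.109
grip_force: 61.7
```

Emit:
{"op": "step_arm", "data": {"commands": [{"travel": [-0.0008, 0, 0.0012], "turn": [0, 0.7, 0]}, {"travel": [-0.0016, 0, 0.0025], "turn": [0, 1.4, 0]}, {"travel": [-0.0023, 0, 0.0037], "turn": [0, 2, 0]}, {"travel": [-0.0023, 0, 0.0037], "turn": [0, 2, 0]}]}}

```text
time: 11.55
position: [0.4272, 0.2605, 0.145]
tool_rot: [3.122, 0.314, -0.055]
ft_force: [0.5, -0.3, -2.2]
grip_width: 0.106
grip_force: 61.7
```

Emit:
{"op": "step_arm", "data": {"commands": [{"travel": [-0.0006, 0, 0.0009], "turn": [0, 0.5, 0]}, {"travel": [-0.0012, 0, 0.0018], "turn": [0, 1, 0]}, {"travel": [-0.0012, 0, 0.0018], "turn": [0, 1, 0]}, {"travel": [-0.0012, 0, 0.0018], "turn": [0, 1, 0]}]}}

```text
time: 11.95
position: [0.4265, 0.2604, 0.1434]
tool_rot: [3.124, 0.314, -0.027]
ft_force: [-0.0, -0.4, -2.0]
grip_width: 0.109
grip_force: 61.7
```

Run:
```python
from st import *
for i in range(3):
    s,im=grab('wrist','w9');print(s['ft_force'].round(2),s['torque'].round(3))
p,R=cur(s);print(p);seq((p,R),((.0895,.072,1),),((.0895,.072,0),))
```

```text
[-0.01 -0.36 -2.01] [0.015 0.156 0.011]
[ 0.14  0.53 -1.27] [ 0.094  0.17  -0.018]
[-0.35 -0.02 -1.93] [0.041 0.106 0.012]
[0.42667025 0.26039155 0.14345807]
[0.4262 0.2608 0.1433] travel [-0.0004 -0.0005  0.0001] turn [-0.   -0.01  0.05]
[0.425  0.2606 0.1415] travel [-0.0012  0.      0.0019] turn [-0.  1. -0.]
```

Emit:
{"op": "step_arm", "data": {"commands": [{"travel": [-0.0006, 0, 0.0009], "turn": [0, 0.5, 0]}, {"travel": [-0.0006, 0, 0.0009], "turn": [0, 0.5, 0]}, {"travel": [-0.0006, 0, 0.0009], "turn": [0, 0.5, 0]}]}}

```text
time: 12.4
position: [0.426, 0.2602, 0.1426]
tool_rot: [3.125, 0.314, -0.013]
ft_force: [0.1, -0.6, -1.4]
grip_width: 0.107
grip_force: 61.8
```

Run:
```python
from st import *
for i in range(3):
    s,im=grab('wrist','w9');print(s['ft_force'].round(2),s['torque'].round(3))
p,R=cur(s);print(p);seq((p,R),((.0895,.072,0),))
```

```text
[ 0.12 -0.62 -1.44] [ 0.03   0.127 -0.007]
[ 0.6   0.07 -1.13] [0.067 0.121 0.047]
[-0.93 -0.53 -0.67] [0.027 0.123 0.016]
[0.42602965 0.26025802 0.1425888 ]
[0.425  0.2606 0.1415] travel [-0.001  -0.0006  0.0011] turn [-0.    0.49  0.06]
```

Emit:
{"op": "step_arm", "data": {"commands": [{"travel": [-0.0005, 0, 0.0005], "turn": [0, 0.25, 0]}, {"travel": [-0.001, 0, 0.001], "turn": [0, 0.5, 0]}, {"travel": [-0.001, 0, 0.001], "turn": [0, 0.5, 0]}]}}

```text
time: 12.85
position: [0.4251, 0.2602, 0.1418]
tool_rot: [-3.125, -0.314, -0.001]
ft_force: [0.8, -0.4, -0.2]
grip_width: 0.109
grip_force: 62.1
```

Run:
```python
from st import *
for i in range(3):
    s,im=grab('wrist','w9');print(s['ft_force'].round(2),s['torque'].round(3))
p,R=cur(s);print(p);seq((p,R),((.0895,.072,0),))
```

```text
[ 0.76 -0.41 -0.18] [0.015 0.07  0.016]
[ 0.91  0.27 -0.07] [0.066 0.069 0.048]
[ 0.92  0.64 -1.05] [0.04  0.102 0.126]
[0.42511026 0.26021802 0.1417618 ]
[0.425  0.2606 0.1415] travel [-0.0001 -0.0004  0.0003] turn [-0.02 -0.04  0.07]
```

Emit:
{"op": "step_arm", "data": {"commands": [{"travel": [0, 0, 0.0005], "turn": [0, 0, 0]}, {"travel": [0, 0, 0.001], "turn": [0, 0, 0]}, {"travel": [0, 0, 0.001], "turn": [0, 0, 0]}]}}

```text
time: 13.3
position: [0.4251, 0.2603, 0.1417]
tool_rot: [-3.125, -0.314, -0.0]
ft_force: [-1.9, -0.6, 7.5]
grip_width: 0.107
grip_force: 62.4
```

Run:
```python
from st import *
for i in range(3):
    s,im=grab('wrist','w10');print(s['ft_force'].round(2),s['torque'].round(3))
p,R=cur(s);np.save('pics/w10.npy',[s['position'],s['tool_rot']]);print(p);seq((p,R),((.0895,.072,0),))
grab('side','s10');grab('top','t10')
```

```text
[-1.91 -0.63  7.5 ] [-0.285  0.67   0.023]
[-2.62 -0.26  7.7 ] [-0.32   0.653  0.026]
[-2.48  0.16  6.93] [-0.291  0.614  0.017]
[0.42514206 0.26025609 0.14171922]
[0.425  0.2606 0.1415] travel [-0.0001 -0.0004  0.0002] turn [-0.03 -0.03  0.06]
```

It's firmly seated: TCP stopped at 0.1417, as predicted. Relax the press, release, and lift straight off.

Emit:
{"op": "step_arm", "data": {"commands": [{"travel": [0, 0, -0.0008], "turn": [0, 0, 0]}, {"travel": [0, 0, -0.0008], "turn": [0, 0, 0]}]}}

```text
time: 13.75
position: [0.4251, 0.2603, 0.1417]
tool_rot: [-3.125, -0.314, -0.001]
ft_force: [-0.5, 0.2, 4.6]
grip_width: 0.111
grip_force: 62.2
```

Emit:
{"op": "step_arm", "data": {"commands": [{"travel": [0, 0, 0], "turn": [0, 0, 0]}, {"travel": [0, 0, 0], "turn": [0, 0, 0]}, {"travel": [0, 0, 0], "turn": [0, 0, 0]}, {"travel": [0, 0, 0], "turn": [0, 0, 0]}, {"travel": [0, 0, 0], "turn": [0, 0, 0]}], "gripper": 0.38}}

```text
time: 14.25
position: [0.4248, 0.2595, 0.1408]
tool_rot: [3.125, 0.313, -0.001]
ft_force: [-0.2, -0.4, 0.5]
grip_width: 0.369
grip_force: 0.0
```

Emit:
{"op": "step_arm", "data": {"commands": [{"travel": [0, 0, -0.01], "turn": [0, 0, 0]}, {"travel": [0, 0, -0.025], "turn": [0, 0, 0]}, {"travel": [0, 0, -0.05], "turn": [0, 0, 0]}, {"travel": [0, 0, -0.08], "turn": [0, 0, 0]}, {"travel": [0, 0, -0.11], "turn": [0, 0, 0]}]}}

```text
time: 14.75
position: [0.4249, 0.2598, 0.253]
tool_rot: [3.126, 0.313, 0.0]
ft_force: [0.8, -0.1, -0.0]
grip_width: 0.381
grip_force: 0.0
```

Emit:
{"op": "step_arm", "data": {"commands": [{"travel": [-0.01, 0.02, -0.02], "turn": [0, 0, 0]}, {"travel": [-0.02, 0.04, -0.04], "turn": [0, 0, 0]}, {"travel": [-0.02, 0.04, -0.05], "turn": [0, 0, 0]}, {"travel": [-0.02, 0.04, -0.05], "turn": [0, 0, 0]}, {"travel": [-0.02, 0.04, -0.05], "turn": [0, 0, 0]}]}}

```text
time: 15.25
position: [0.4131, 0.2176, 0.301]
tool_rot: [-3.126, -0.315, 0.0]
ft_force: [-0.0, -0.1, 0.1]
grip_width: 0.383
grip_force: 0.0
```

Run:
```python
from h import *
s,im=grab('wrist','w11');np.save('pics/w11.npy',[s['position'],s['tool_rot']]);print(s['position'],s['time'],s['grip_width'])
_,sd=grab('side','s11');_,tp=grab('top','t11')
o=np.zeros((600,800,3),np.uint8)
o[:390,:520]=cv2.resize(im[:,:,::-1],(520,390),interpolation=cv2.INTER_AREA)
o[:280,520:800]=cv2.resize(sd[145:225,250:330,::-1],(280,280),interpolation=cv2.INTER_CUBIC)
o[300:600,500:800]=cv2.resize(tp[210:330,120:240,::-1],(300,300),interpolation=cv2.INTER_CUBIC)
o[392:600,0:498]=cv2.resize(im[0:130,160:471,::-1],(498,208),interpolation=cv2.INTER_CUBIC)
cv2.imwrite('pics/m11.png',o)
```

```text
[0.41307343 0.21760682 0.30096223] 15.25 0.3831692172391607
```

View pics/m11.png

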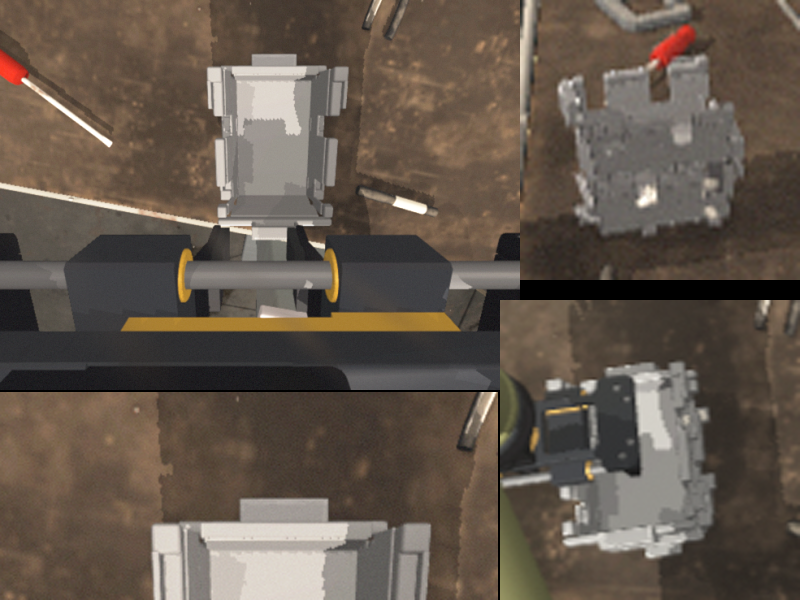

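The tote stands on the loaded one, tongue under the catch at about (274,58) in the wrist panel, with both rims parallel. One numeric levelness check from a second viewpoint.

Emit:
{"op": "step_arm", "data": {"commands": [{"travel": [0, 0.03, -0.01], "turn": [0, 0, 0]}, {"travel": [0, 0.06, -0.02], "turn": [0, 0, 0]}, {"travel": [0, 0.09, -0.03], "turn": [0, 0, 0]}, {"travel": [0, 0.09, -0.03], "turn": [0, 0, 0]}, {"travel": [0, 0.09, -0.03], "turn": [0, 0, 0]}]}}

```text
time: 15.9
position: [0.4312, 0.1287, 0.3308]
tool_rot: [-3.126, -0.312, 0.001]
ft_force: [0.0, 0.9, -0.2]
grip_width: 0.378
grip_force: 0.0
```

Run:
```python
from loaded import *
from st import *
for i in range(2): s,im=grab('wrist','w12')
np.save('pics/w12.npy',[s['position'],s['tool_rot']])
ca,ga=ld('w11');cb,gb=ld('w12');L=Rn.from_euler('z',YAW,degrees=True).as_matrix()
for n,X in dict(sNL=(.009,.0625,.14),sFL=(-.041,.0625,.14),sNR=(.009,-.0625,.14),sFR=(-.041,-.0625,.14),catL=(.0965,.025,.083),catR=(.0965,-.025,.083)).items():
    W=C+L@np.array(X);a=proj(ca,W);b=proj(cb,W);a2=sub(ga,[a],5)[0];b2=sub(gb,[b],5)[0]
    T=tri(ca,a2,cb,b2);print(n,np.round(X,4),'got',(L.T@(T-C)).round(4),'shift',(a2-a).round(1),(b2-b).round(1))
```

```text
sNL [0.009  0.0625 0.14  ] got [0.0079 0.0612 0.1395] shift [1.7 1.2] [1.8 1.2]
sFL [-0.041   0.0625  0.14  ] got [-0.0424  0.0634  0.1338] shift [0. 0.] [ 1.7 -0.3]
sNR [ 0.009  -0.0625  0.14  ] got [ 0.0073 -0.0642  0.134 ] shift [0.  0.9] [2.  1.6]
sFR [-0.041  -0.0625  0.14  ] got [-0.0405 -0.0625  0.1401] shift [ 0.2 -1.1] [-0.  0.]
catL [0.0965 0.025  0.083 ] got [0.096  0.0249 0.082 ] shift [0.2 0.9] [0.4 0.6]
catR [ 0.0965 -0.025   0.083 ] got [ 0.096  -0.0246  0.0833] shift [-0.4  0.8] [-0.5  0.2]
```

```bash
python3 -c "
from bench import ctrl
print(ctrl.close_job())"
```

```text
the job is handed in; nothing more can be done
None
```

The empty tote is stacked half-turned on the loaded one, tongue under the catch. Two rim corners measured 139.5 and 140.1 mm up, against 140 expected; the other two read about 134 mm because their corner match failed. The loaded tote's catch is within 1 mm of its first position. I handed the job in at about 16 s; no verdict was reported.

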